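# Stand the toppled stone obelisk in the cam clamp and hold the cam at full lift

## Robot

A 6-joint arm with a two-finger parallel gripper is mounted at the origin on a cart in front of the work surface, level with it; the furniture and walls round the work are solid. World frame = base frame: x ahead of the robot, y to its left, z up, the work surface at z = 0. Lengths are in m, angles in degrees, forces in N, time in s.
With the tool pointing down it reaches from about 0.35 to 0.875 m from the base axis. Payload 4.2 kg.
Tool frame: the origin (TCP) lies midway between the tips of the shut fingers; the grasp point (between the pads) lies 19 mm behind it; z points along the fingers, y is the line along which they close (so a half turn about z gives the same grasp; the last joint's range is limited). The gripper opens to 87 mm and grips with 3 to 60 N. Pads are 19 mm wide; open, the fingers measure 117 mm over their backs; the gripper's body (75 mm by 190 mm) begins 51 mm behind the grasp point.
Start: joints at [-50.558, 22.042, 0.453, 0, -68.411, -14.817], TCP at [0.26, -0.568, 0.223] pointing down, gripper open.
Joint ranges: [-179.83, 179.83], [-69.29, 118.12], [-61.27, 80.66], [-181.25, 117.63], [-171.15, -9.14], [-177.46, 177.46]. Speed limits (degrees/s): [159.86, 159.86, 180, 180, 180, 180].

## Interface

Orientations are given as a 3x3 rotation matrix whose columns are the frame's x, y, z axes.
In Python, from station import r, capture gives the robot as it stands (r), with the cameras as plain functions.
- The arm moves only by the shell command python3 steer.py 'ROWS'. ROWS is a JSON list that holds a single list of rows (three levels of brackets), with 1 to 8 rows, each of 7 numbers: the opening from 0.0 (shut) to 1.0 (fully open), then dx, dy, dz in parts of the range, where 1.0 means 1 m, then a rotation vector rx, ry, rz in a scale on which 1.0 is 90 degrees; each row is the pose to reach, as a shift and turn from the pose commanded when the command began, along the tool's axes at that moment; what a row does not reach only later rows make up. A row lasts 1/10 s, in which the tool goes at most 0.05 m and 8.59 degrees, less where a joint would pass 70% of its speed; a pose out of reach is approached as far as the arm can. The fingers move at their own pace and stop on an object; the grip force is fixed at half the most. Time passes only in rows, so rows that do not move let the fingers close. It prints the time, the measured TCP pose, the force, the opening and the grip force at its end. Input that does not fit is refused with a message, and nothing moves.
- r.sense(): the state, without advancing time (a new reading comes with each control period).
- capture(name): name is "side" or "top" or "wrist"; returns a dict with "pixels" (400x640x3 uint8, red, green, blue), "z_map" (400x640 float32, m along the optical axis (not along the pixel's ray), 0 where there is no reading), "K" (3x3 intrinsics, pixels), "distortion" ([k1, k2, p1, p2, k3] as OpenCV has them; the pictures are not rectified), "world_from_camera" (4x4, takes a point from camera to world coordinates). Camera axes: x right, y up, looking along -z (the intrinsics and any distortion apply to the point x, -y, -z); pixel columns grow to the right and rows downward; lengths in m; the calibration is good to about 2 mm. A picture is of the moment at which its call begins.
- r.finish_job(): hands the job in; it is judged then, once.
The state is a dict: "time_s": time; "joints": joint angles; "joint_velocities": joint speeds; "effort": joint torques, N m; "tcp_pos": TCP position; "ee_rot": TCP orientation; "wrist_force": force on the tool from outside, world axes, zero at the start; "moment": the same for the moment, N m; "gripper_width": opening from 0.0 (shut) to 1.0 (fully open); "gripper_force": force on a finger pad.
Only numpy, scipy, OpenCV 4.12 (cv2) and the standard library are available. Lean on these libraries where they do the work, as an engineer would, in place of code of your own. Each camera call takes 0.05 s, during which the arm holds its last target. There are 200 camera calls.

## Task

The small marble obelisk has fallen over: stand it upright, point up, on the clamp's base between its two steel jaws, and let go of it while the clamp is still open. Then swing the clamp's spring-loaded lever round until the cam is at its highest lift - the lever square to the clamp's length, not short of it and not past it - so that the moving jaw presses the stone, and keep holding the lever there: the program finishes while still holding it. Leave the jar and the whetstone where they are.

Things in the scene. Friction and masses are not known exactly. Their poses are not given: they have to be found in the camera images.
- obelisk: Marble obelisk blank, 0.5 kg: a square prism 52 x 52 mm, 68 mm long, with a blunt pyramid 18 mm high on its top (86 mm in all). Origin at the centre of its square foot; its +z axis runs from the foot to the point, x and y are square to its side faces. It starts toppled, lying on one side face on the table (z axis level).
- clamp: Eccentric cam clamp, screwed down; origin on the table under it. Grey base plate 90 mm wide (x -45..45), 185 mm long (y -115..70), top at z = 16 mm. Fixed steel jaw at the +y end, face at y = 41 mm; moving jaw's face at y = -23 mm when open (gap 64 mm). Jaws 40 mm wide in x, top at z = 58 mm. Its -x side is the long side nearer the robot. The lever's flat bar lies at z = 42..50 mm.
- nest (a point): Point on top of the base plate (clamp x = 0, y = 15 mm, z = 16 mm), where the centre of the obelisk's foot ends when clamped against the fixed jaw. Axes as the clamp's. The middle of the open gap is 6 mm from here towards the moving jaw (-y); the closing jaw slides the obelisk up to the fixed jaw.
- pivot (a point): Point on the lever's upright turning axis, 80 mm above the table (clamp x = 0, y = -85 mm). Axes as the clamp's.
- post (a point): On the lever's upright black grip post (18 mm diameter, from 50 to 112 mm above the table), 88 mm above the table, on its axis, 95 mm from the pivot axis. It moves with the lever.
- lever (a joint): Cam lever angle, rad. 0: open, at its stop, lever along the clamp's -y, away from the jaws. Grows clockwise from above. Highest lift at 1.571: lever along the clamp's -x, square to its length, the cam's bulge straight at the jaws; past that the lift falls, stop at 2.1. A spring drives it back to 0 when let go: 1 N at the post starts it, 4 N hold it at highest lift. Jaw advances 16 mm x sin(angle).
- jaw: The moving steel jaw, a plate 40 mm wide, 10 mm thick, 42 mm high, sprung: it presses the obelisk with about 10 N at full lift. Its origin is a reference point on the table 23 mm in front of (+y of) its face.
- pumice_jar: Round jar, 60 mm diameter, 81 mm tall, origin under its centre; a bystander.
- whetstone: Flat sharpening stone, 48 x 150 x 24 mm, origin under its centre; a bystander.

How it is judged:
By the outcome, as a careful person would: the job done as asked, in the order asked, and still so for the second after the job is handed in, while the arm keeps its last pose, push and grip.
It also fails if it takes over 51 s, if anything falls off the work surface, if the arm or the gripper's body presses on something with over 40 N, if the wrist force passes 120 N, or if a joint passes its speed limit or range.

## Working session

There is one attempt and no reset: what is moved stays moved. The work goes in short steps, Python scripts to look and compute and a shell command to move; the robot and the scene stay as the last step left them, time stands still between calls to the robot, and variables do not carry over. Pictures are saved under pics/ and viewed, at most 10 in all, crops included, and the job is handed in when it is done.

```bash
ls; mkdir -p pics
python3 - <<'E'
from station import r, capture
import cv2,numpy as np,pickle
s=r.sense();print(s['time_s'],s['tcp_pos'],s['ee_rot'])
for n in("top","side"):
    c=capture(n);cv2.imwrite(f"pics/{n}0.png",c["pixels"][:,:,::-1]);pickle.dump(c,open(f"pics/{n}0.pkl","wb"))
    print(n,c["K"],c["distortion"],c["world_from_camera"])
E
```

```text
pics
station.py
steer.py
0.0 [ 0.26018544 -0.56759679  0.22144568] [[-9.09130615e-01 -4.16509862e-01 -1.02964447e-03]
 [-4.16511122e-01  9.09128422e-01  1.99922789e-03]
 [ 1.03380923e-04  2.24641765e-03 -9.99997471e-01]]
top [[430.9778391    0.         321.86311011]
 [  0.         430.9778391  199.24557885]
 [  0.           0.           1.        ]] [0.02779599 0.         0.         0.         0.        ] [[ 0.01909922  0.98437529 -0.17504431  0.36581392]
 [-0.99960652  0.02239751  0.01688633  0.20872522]
 [ 0.02054305  0.17465291  0.98441574  1.00331825]
 [ 0.          0.          0.          1.        ]]
side [[449.64686662   0.         314.34242992]
 [  0.         449.64686662 201.31926005]
 [  0.           0.           1.        ]] [-0.07439193  0.          0.          0.          0.        ] [[ 0.93440832  0.15619055 -0.32013372  0.24211764]
 [-0.35572265  0.45586553 -0.81587255 -0.48642792]
 [ 0.01850634  0.87623692  0.48152506  0.5119687 ]
 [ 0.          0.          0.          1.        ]]
```

View pics/top0.png

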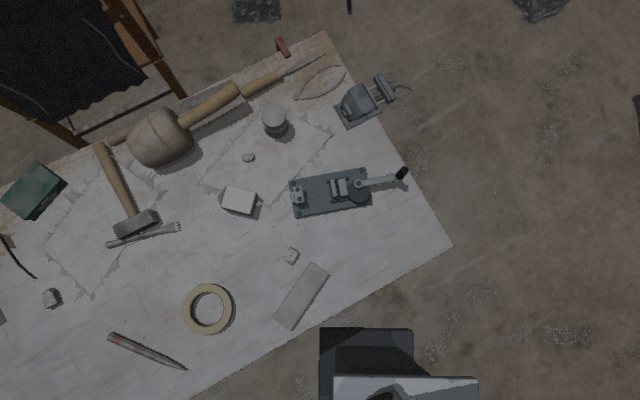

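View pics/side0.png

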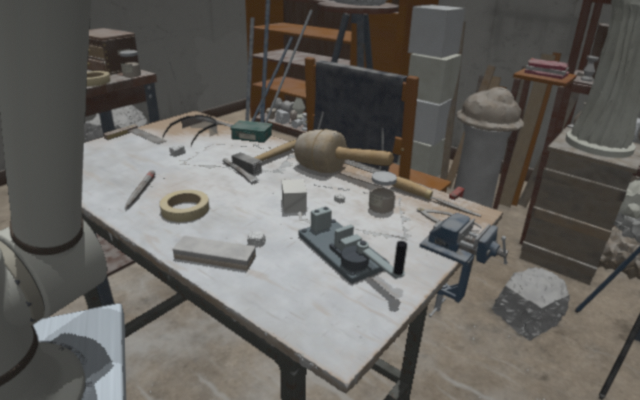

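The top view shows the obelisk at about (240,201), the clamp at about (330,193) with its post at (402,173), the jar at (274,121) and the whetstone at (301,295). In the side view the obelisk is at (293,193), the clamp at (345,245) and the post at (400,258). I'll zoom in and measure.

```bash
cat > h.py <<'E'
import cv2,numpy as np,pickle
def ray(c,uv):
    p=cv2.undistortPoints(np.array(uv,float).reshape(-1,1,2),c["K"],np.array(c["distortion"]))[:,0]
    d=np.c_[p[:,0],-p[:,1],-np.ones(len(p))]
    T=c["world_from_camera"]; return T[:3,3],d@T[:3,:3].T
def plane(c,uv,z):
    o,d=ray(c,uv); return o+d*((z-o[2])/d[:,2])[:,None]
def cloud(c):
    v,u=np.mgrid[0:400,0:640]; o,d=ray(c,np.c_[u.ravel(),v.ravel()])
    return (o+d*c["z_map"].reshape(-1,1)).reshape(400,640,3)
def proj(c,P):
    T=c["world_from_camera"]; q=(np.atleast_2d(P)-T[:3,3])@T[:3,:3]; q=q*[1,-1,-1]
    return cv2.projectPoints(q,np.zeros(3),np.zeros(3),c["K"],np.array(c["distortion"]))[0][:,0]
E
python3 - <<'E'
from h import *
c=pickle.load(open("pics/top0.pkl","rb"));P=cloud(c);z=P[...,2]
print("table z",np.median(z[230:260,230:270]))
def box(n,roi,lo,hi):
    u0,u1,v0,v1=roi;m=np.zeros(z.shape,bool);m[v0:v1,u0:u1]=True;m&=(z>lo)&(z<hi)&(c["z_map"]>0)
    q=P[m]; b=cv2.minAreaRect(q[:,:2].astype(np.float32)); print(n,m.sum(),b,"medz",np.median(q[:,2]),"\n",cv2.boxPoints(b).round(4).tolist())
box("obel face",(212,270,175,225),.046,.06)
box("obel all",(212,270,175,225),.01,.07)
box("base",(280,380,160,225),.011,.022)
box("jaws",(280,362,160,225),.053,.064)
box("post",(385,415,155,190),.06,.13)
box("jar",(255,295,95,140),.07,.1)
box("whet",(265,335,255,335),.018,.03)
g=c["pixels"][100:240,205:415,::-1]
cv2.imwrite("pics/topc.png",cv2.resize(cv2.convertScaleAbs(g,alpha=1.4),None,fx=3.8,fy=3.8,interpolation=cv2.INTER_CUBIC))
E
```

```text
table z -9.801505280382372e-05
obel face 732 ((0.5308883190155029, 0.38236334919929504), (0.07200248539447784, 0.052140362560749054), 76.88866424560547) medz 0.05198331095982106 
 [[0.49729999899864197, 0.3531999886035919], [0.5480999946594238, 0.34139999747276306], [0.5644000172615051, 0.4115000069141388], [0.513700008392334, 0.42329999804496765]]
obel all 881 ((0.5323963165283203, 0.38854435086250305), (0.08546654134988785, 0.05216554179787636), 76.68473815917969) medz 0.05148184972981229 
 [[0.49720001220703125, 0.3529999852180481], [0.5479000210762024, 0.3409999907016754], [0.5676000118255615, 0.42410001158714294], [0.5169000029563904, 0.4361000061035156]]
base 1915 ((0.5597895383834839, 0.17399847507476807), (0.09067148715257645, 0.18455450236797333), 11.974781036376953) medz 0.016155522179714055 
 [[0.49630001187324524, 0.2549000084400177], [0.534600019454956, 0.07429999858140945], [0.6233000159263611, 0.09309999644756317], [0.5849999785423279, 0.2736999988555908]]
jaws 311 ((0.5582684278488159, 0.18071509897708893), (0.03932486101984978, 0.156676784157753), 12.225390434265137)
[... 455 characters left out ...]
0.015599999576807022], [0.5976999998092651, 0.031099999323487282]]
jar 491 ((0.7186558246612549, 0.30624717473983765), (0.05550571531057358, 0.053988415747880936), 1.884311318397522) medz 0.08106997219768197 
 [[0.6899999976158142, 0.33230000734329224], [0.6917999982833862, 0.2784000039100647], [0.7473000288009644, 0.2802000045776367], [0.7455000281333923, 0.33410000801086426]]
whet 1526 ((0.33795440196990967, 0.25878655910491943), (0.10334433615207672, 0.14970871806144714), 56.47810363769531) medz 0.023722040558046054 
 [[0.24699999392032623, 0.25699999928474426], [0.3718000054359436, 0.17440000176429749], [0.42890000343322754, 0.2605000138282776], [0.30410000681877136, 0.3431999981403351]]
```

View pics/topc.png

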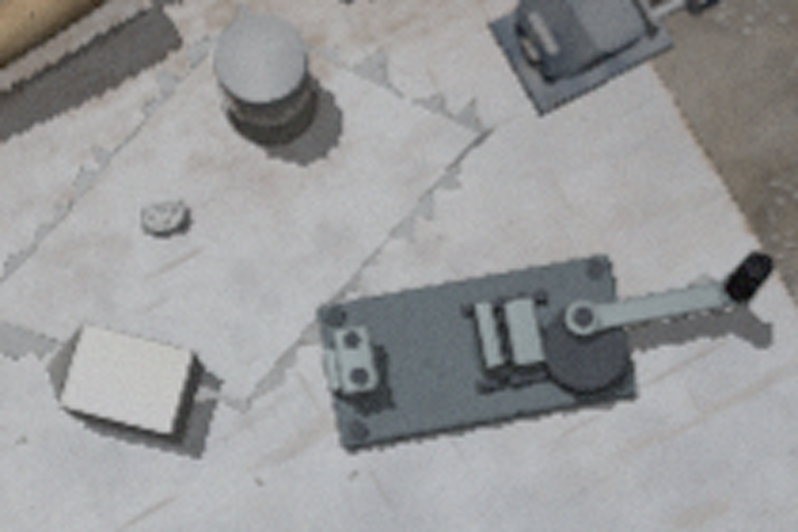

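The crop shows the obelisk's foot at the right edge (about (395,185) in the image) and its point at the left. The lever is open along −y. The depth boxes match the given sizes (52x86, 90x185 and a post 0.18 m from the origin).

I'll grasp the stone with the tool tilted 45°, turn it 90° and place it with the tool tilted 45° the other way.

```bash
cat >> h.py <<'E'
from scipy.spatial.transform import Rotation as Ro
Z=np.array([0,0,1.])
a=np.array([.230,.973,0]);a/=np.linalg.norm(a);c=np.array([a[1],-a[0],0])
foot=np.array([.5226,.347,.026])
yc=np.array([-.2075,.978,0]);yc/=np.linalg.norm(yc);xc=np.array([yc[1],-yc[0],0])
O=np.array([.5551,.1960,0])
def Rm(y,z): return np.c_[np.cross(y,z),y,z]
Rl=Rm(-c,(-a-Z)/2**.5); Rp=Rm(-xc,(yc-Z)/2**.5); Rs=Rm(-c,(a-Z)/2**.5)
def rel(*tg):
    from station import r, capture
    s=r.sense();R0=np.array(s['ee_rot']);p0=np.array(s['tcp_pos'])
    print('t',s['time_s'],'tcp',p0.round(4),'j',np.round(s['joints'],1),'w',s['gripper_width'],'F',np.round(s['wrist_force'],1))
    for R,p in tg:
        d=R0.T@(p-p0);v=Ro.from_matrix(R0.T@R).as_rotvec(degrees=True)
        print(d.round(4).tolist(),v.round(2).tolist(),'len',np.linalg.norm(d).round(3),np.linalg.norm(v).round(1))
E
python3 -c "
from h import *
g=foot+.045*a+.019*Rl[:,2]
rel((Rm(-c,-Z),g+[0,0,.25]),(Rl,g-.12*Rl[:,2]+[0,0,.08]))"
```

```text
t 0.1 tcp [ 0.2602 -0.5677  0.2216] j [-50.6  22.1   0.4  -0.  -68.4 -14.8] w 1.0003704206805366 F [-0.4  0.6 -0.4]
[-0.6389, 0.7473, -0.0396] [0.1, 0.05, -52.09] len 0.984 52.1
[-0.6911, 0.814, 0.0457] [20.52, 41.84, -49.27] len 1.069 67.8
```

The manual's scale: turns go in shares of 90 degrees. Converting my numbers, -52 degrees is -0.5778.

```bash
python3 steer.py '[[[1, -0.22, 0.26, -0.04, 0, 0, -0.1889], [1, -0.22, 0.26, -0.04, 0, 0, -0.1889], [1, -0.639, 0.747, -0.04, 0, 0, -0.5778], [1, -0.639, 0.747, -0.04, 0, 0, -0.5778], [1, -0.639, 0.747, -0.04, 0, 0, -0.5778], [1, -0.639, 0.747, -0.04, 0, 0, -0.5778], [1, -0.639, 0.747, -0.04, 0, 0, -0.5778], [1, -0.639, 0.747, -0.04, 0, 0, -0.5778]]]'
python3 -c "
from h import *
g=foot+.045*a+.019*Rl[:,2]
rel((Rm(-c,-Z),g+[0,0,.25]),(Rl,g-.12*Rl[:,2]+[0,0,.08]))"
```

```text
time_s: 0.9
tcp_pos: [0.3694, -0.1822, 0.2438]
ee_rot: [[-0.231, -0.973, 0.0], [-0.973, 0.231, 0.0], [-0.0, -0.0, -1.0]]
wrist_force: [1.2, 0.2, 0.1]
gripper_width: 1.003
gripper_force: 0.0
t 0.9 tcp [ 0.3694 -0.1822  0.2438] j [ -3.4  -0.4 -25.   -0.  -65.5  -9.9] w 1.0030628939873814 F [1.2 0.2 0.1]
[-0.5819, -0.0266, -0.0186] [-0.01, 0.01, -0.08] len 0.583 0.1
[-0.6667, -0.0264, 0.0665] [0.02, 45.01, -0.08] len 0.671 45.0
```

Scaled: 25 degrees is 0.2778.

```bash
python3 steer.py '[[[1, -0.58, -0.027, -0.02, 0, 0, 0], [1, -0.58, -0.027, -0.02, 0, 0, 0], [1, -0.58, -0.027, -0.02, 0, 0, 0], [1, -0.58, -0.027, -0.02, 0, 0, 0], [1, -0.58, -0.027, -0.02, 0, 0, 0], [1, -0.58, -0.027, -0.02, 0, 0, 0], [1, -0.58, -0.027, -0.02, 0, 0.1667, 0], [1, -0.667, -0.026, 0.066, 0, 0.2778, 0]]]'
python3 -c "
from h import *
g=foot+.045*a+.019*Rl[:,2]
rel((Rl,g-.12*Rl[:,2]+[0,0,.08]))"
```

```text
time_s: 1.7
tcp_pos: [0.4802, 0.2009, 0.2472]
ee_rot: [[-0.223, -0.973, -0.062], [-0.929, 0.231, -0.289], [0.296, -0.007, -0.955]]
wrist_force: [2.7, -1.1, 1.3]
gripper_width: 0.998
gripper_force: 0.0
t 1.7 tcp [0.4802 0.2009 0.2472] j [ 46.   16.9  -8.9   9.2 -79.  -62.3] w 0.9976029623032698 F [ 2.7 -1.1  1.3]
[-0.277, -0.0068, -0.0126] [-0.29, 27.81, -0.27] len 0.277 27.8
```

Scaled: 27.8 degrees is 0.3089.

```bash
python3 steer.py '[[[1, -0.27, -0.007, -0.012, 0, 0.3089, 0], [1, -0.277, -0.007, -0.0126, 0, 0.3089, 0], [1, -0.277, -0.007, -0.0126, 0, 0.3089, 0], [1, -0.277, -0.007, -0.0126, 0, 0.3089, 0], [1, -0.277, -0.007, -0.0126, 0, 0.3089, 0], [1, -0.277, -0.007, -0.0126, 0, 0.3089, 0], [1, -0.277, -0.007, -0.0126, 0, 0.3089, 0], [1, -0.277, -0.007, -0.0126, 0, 0.3089, 0]]]'
python3 -c "
from h import *
g=foot+.045*a+.019*Rl[:,2]
rel((Rl,g-.1*Rl[:,2]),(Rl,g))"
```

```text
time_s: 2.5
tcp_pos: [0.5475, 0.4584, 0.172]
ee_rot: [[-0.162, -0.973, -0.165], [-0.686, 0.231, -0.69], [0.709, 0.001, -0.705]]
wrist_force: [-0.2, -0.6, 0.5]
gripper_width: 1.001
gripper_force: 0.0
t 2.5 tcp [0.5475 0.4584 0.172 ] j [  58.2   56.2   39.1   14.4 -115.8  -70.3] w 1.0011971015605345 F [-0.2 -0.6  0.5]
[-0.0546, -0.0015, 0.071] [0.09, -0.17, 0.01] len 0.09 0.2
[-0.0549, -0.0017, 0.171] [0.09, -0.17, 0.01] len 0.18 0.2
```

```bash
python3 steer.py '[[[1, -0.055, -0.0016, 0.05, 0, 0, 0], [1, -0.055, -0.0016, 0.071, 0, 0, 0], [1, -0.055, -0.0017, 0.071, 0, 0, 0], [1, -0.055, -0.0017, 0.11, 0, 0, 0], [1, -0.055, -0.0017, 0.14, 0, 0, 0], [1, -0.055, -0.0017, 0.16, 0, 0, 0], [1, -0.055, -0.0017, 0.171, 0, 0, 0], [1, -0.055, -0.0017, 0.171, 0, 0, 0]]]'
python3 -c "
from h import *
from station import r, capture
g=foot+.045*a+.019*Rl[:,2]
rel((Rl,g))
im=capture('top')['pixels'];im2=capture('side')['pixels']
cv2.imwrite('pics/g.png',np.hstack([cv2.resize(im[100:280,120:360,::-1],(400,300)),cv2.resize(im2[80:290,160:440,::-1],(400,300))]))"
```

```text
time_s: 3.3
tcp_pos: [0.5312, 0.3777, 0.0164]
ee_rot: [[-0.165, -0.973, -0.163], [-0.689, 0.232, -0.687], [0.706, -0.001, -0.708]]
wrist_force: [-0.5, 0.3, -0.5]
gripper_width: 1.002
gripper_force: 0.0
t 3.3 tcp [0.5312 0.3777 0.0164] j [ 56.1  55.7  15.   14.3 -92.2 -74.7] w 1.0016750027212376 F [-0.5  0.3 -0.5]
[-0.0025, 0.0013, 0.0029] [0.04, 0.08, -0.13] len 0.004 0.2
```

View pics/g.png

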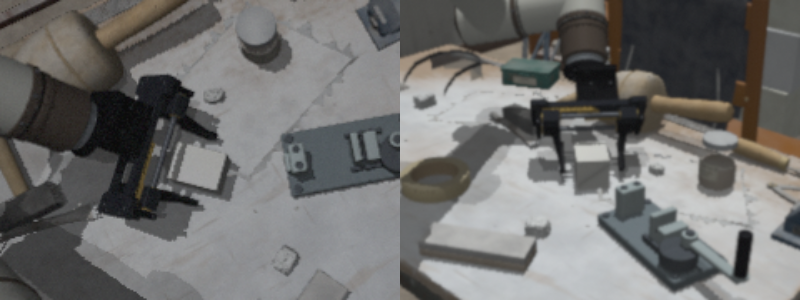

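The fingers straddle the stone, at about (200,165) in the left panel and (590,160) in the right, and the gripper body is clear of the mallet. Next I close and lift.

```bash
python3 steer.py '[[[1, -0.002, 0.0013, 0.003, 0, 0, 0], [0, -0.002, 0.0013, 0.003, 0, 0, 0], [0, -0.002, 0.0013, 0.003, 0, 0, 0], [0, -0.002, 0.0013, 0.003, 0, 0, 0], [0, -0.002, 0.0013, 0.003, 0, 0, 0], [0, -0.002, 0.0013, 0.003, 0, 0, 0], [0, -0.002, 0.0013, 0.003, 0, 0, 0], [0, -0.002, 0.0013, 0.003, 0, 0, 0]]]'
python3 -c "
from h import *
g=foot+.045*a+.019*Rl[:,2]
G=foot+.045*a+[-.0,-.03,.16]
rel((Rl,g+[0,0,.12]),(Rs,G+.019*Rs[:,2]))"
```

```text
time_s: 4.2
tcp_pos: [0.5293, 0.3778, 0.0107]
ee_rot: [[-0.164, -0.973, -0.163], [-0.688, 0.231, -0.688], [0.707, -0.0, -0.708]]
wrist_force: [1.3, -0.4, 0.3]
gripper_width: 0.598
gripper_force: 30.0
t 4.2 tcp [0.5293 0.3778 0.0107] j [ 56.3  56.   14.7  14.3 -91.7 -74.9] w 0.5983002965038936 F [ 1.3 -0.4  0.3]
[0.0861, -0.0006, -0.0862] [0.03, 0.03, -0.07] len 0.122 0.1
[0.116, -0.0075, -0.1129] [-0.03, -89.97, -0.08] len 0.162 90.0
```

Scaled: -32 degrees is -0.3556.

```bash
python3 steer.py '[[[0, 0.01, 0, -0.01, 0, 0, 0], [0, 0.035, 0, -0.035, 0, 0, 0], [0, 0.065, 0, -0.065, 0, 0, 0], [0, 0.09, 0, -0.088, 0, 0, 0], [0, 0.1, -0.003, -0.1, 0, -0.0889, 0], [0, 0.116, -0.0075, -0.113, 0, -0.1778, 0], [0, 0.116, -0.0075, -0.113, 0, -0.2667, 0], [0, 0.116, -0.0075, -0.113, 0, -0.3556, 0]]]'
python3 -c "
from h import *
P=O+.009*yc+.061*Z
rel((Rs,foot+.045*a+[-.0,-.03,.16]+.019*Rs[:,2]),(Rp,P+.019*Rp[:,2]+[0,0,.13]))"
```

```text
time_s: 5.0
tcp_pos: [0.5354, 0.3742, 0.1739]
ee_rot: [[-0.226, -0.973, -0.051], [-0.95, 0.232, -0.211], [0.217, 0.0, -0.976]]
wrist_force: [0.1, 0.2, -6.2]
gripper_width: 0.593
gripper_force: 30.0
t 5.0 tcp [0.5354 0.3742 0.1739] j [ 51.6  31.9   6.5   5.4 -76.1 -66.8] w 0.5931254938883019 F [ 0.1  0.2 -6.2]
[-0.0001, -0.0007, 0.0014] [-0.02, -57.55, -0.1] len 0.002 57.6
[0.1458, -0.0509, 0.0287] [-7.38, -56.57, -25.41] len 0.157 62.5
```

Scaled: -56.57 degrees is -0.6286.

```bash
python3 steer.py '[[[0, 0.018, -0.006, 0.003, -0.01, -0.0789, -0.0356], [0, 0.036, -0.013, 0.007, -0.02, -0.1567, -0.07], [0, 0.055, -0.019, 0.011, -0.0311, -0.2356, -0.1056], [0, 0.073, -0.025, 0.014, -0.0411, -0.3144, -0.1411], [0, 0.091, -0.032, 0.018, -0.0511, -0.3933, -0.1767], [0, 0.11, -0.038, 0.021, -0.0611, -0.4711, -0.2111], [0, 0.128, -0.045, 0.025, -0.0722, -0.55, -0.2467], [0, 0.1458, -0.0509, 0.0287, -0.082, -0.6286, -0.2823]]]'
python3 -c "
from h import *
P=O+.009*yc+.061*Z
rel((Rp,P+.019*Rp[:,2]+[0,0,.13]))"
```

```text
time_s: 5.8
tcp_pos: [0.5501, 0.2163, 0.1785]
ee_rot: [[0.15, -0.977, -0.149], [-0.693, -0.211, 0.689], [-0.705, 0.001, -0.709]]
wrist_force: [0.4, 1.0, -8.0]
gripper_width: 0.598
gripper_force: 30.0
t 5.8 tcp [0.5501 0.2163 0.1785] j [ 11.   25.7   2.4 -47.  -74.6  17.6] w 0.5982847175773938 F [ 0.4  1.  -8. ]
[-0.0004, -0.0007, 0.0017] [0.18, -0.15, 0.14] len 0.002 0.3
```

```bash
python3 steer.py '[[[0, 0, 0, 0, 0, 0, 0], [0, 0, 0, 0, 0, 0, 0]]]' >/dev/null; python3 -c "
from h import *
from station import r, capture
C=capture('side');D=capture('top')
pickle.dump(C,open('pics/s1.pkl','wb'));pickle.dump(D,open('pics/t1.pkl','wb'))
cv2.imwrite('pics/p1.png',np.hstack([cv2.resize(D['pixels'][120:270,230:430,::-1],(400,300)),cv2.resize(C['pixels'][110:290,240:480,::-1],(400,300))]))
rel()
P=O+.009*yc+.061*Z
rel((Rp,P+.019*Rp[:,2]+[0,0,.13]))
# expected corners of stone side faces in side view
"
```

```text
t 6.1 tcp [0.5503 0.2179 0.1774] j [ 11.3  25.7   2.4 -46.8 -74.3  17.1] w 0.5995218069326297 F [-0.5  0.4 -5.4]
t 6.1 tcp [0.5503 0.2179 0.1774] j [ 11.3  25.7   2.4 -46.8 -74.3  17.1] w 0.5995218069326297 F [-0.5  0.4 -5.4]
[-0.0001, -0.0002, -0.0001] [0.23, -0.45, -0.1] len 0.0 0.5
```

View pics/p1.png

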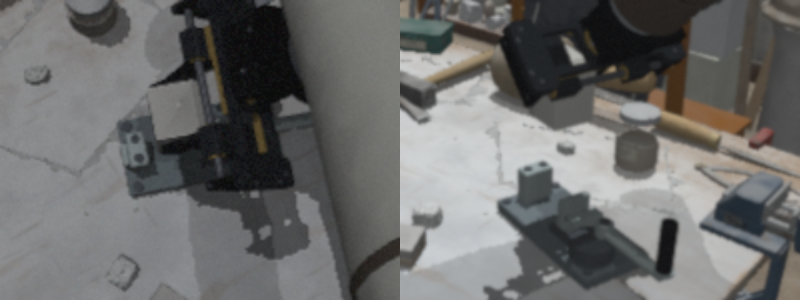

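The stone hangs upright above the open gap, at about (178,110) in the left panel. I'll check its tilt and offset with the depth map.

```bash
python3 -c "
from h import *
for n in('s1','t1'):
    C=pickle.load(open('pics/%s.pkl'%n,'rb'));P=cloud(C);br=C['pixels'].min(2)
    q=P-O; l=np.stack([q@xc,q@yc-.009,q[...,2]],-1)
    m=(np.abs(l[...,0])<.05)&(np.abs(l[...,1])<.05)&(l[...,2]>.11)&(l[...,2]<.26)&(br>75)
    L=l[m]; print(n,m.sum(),np.percentile(L,[1,50,99],axis=0).round(4).tolist())
    dx=cv2.erode(m.astype(np.uint8),np.ones((3,3))).astype(bool)
    # local normals
    N=np.cross(np.roll(l,-2,1)-np.roll(l,2,1),np.roll(l,-2,0)-np.roll(l,2,0));N/=np.linalg.norm(N,axis=2,keepdims=True)+1e-12
    for k in range(3):
      for s in(1,-1):
        w=dx&(N[...,k]*s>.93)
        if w.sum()>25:
            X=l[w];ce=X.mean(0);nn=np.linalg.svd(X-ce)[2][2];print(' face',k,s,w.sum(),ce.round(4),(nn*np.sign(nn[k])).round(3),X.min(0).round(4),X.max(0).round(4))
"
```

```text
s1 724 [[-0.0281, -0.0334, 0.1453], [-0.0058, -0.0309, 0.1654], [0.0237, 0.0098, 0.2276]]
 face 0 1 96 [-0.027  -0.0146  0.1605] [ 1.    -0.001  0.014] [-0.0283 -0.0307  0.1482] [-0.0252  0.0107  0.1744]
 face 1 1 255 [-0.0009 -0.0315  0.1653] [-0.004  1.     0.001] [-0.0257 -0.0343  0.149 ] [ 0.0209 -0.0287  0.1857]
t1 695 [[-0.0251, -0.0241, 0.2018], [-0.0015, 0.0002, 0.2196], [0.0369, 0.0232, 0.2572]]
 face 1 -1 38 [ 0.0013 -0.0048  0.2167] [-0.015  0.093  0.996] [-0.0219 -0.0232  0.2117] [0.0225 0.0224 0.2255]
 face 2 -1 35 [-0.0063  0.002   0.2229] [-0.149  0.078  0.986] [-0.0236 -0.0209  0.2116] [0.0209 0.0187 0.2339]
```

```bash
python3 -c "
from h import *
for n in('side0','top0','s1','t1'):
    C=pickle.load(open('pics/%s.pkl'%n,'rb'));P=cloud(C)
    q=P-O; l=np.stack([q@xc,q@yc,q[...,2]],-1)
    N=np.cross(np.roll(l,-1,1)-np.roll(l,1,1),np.roll(l,-1,0)-np.roll(l,1,0));N/=np.linalg.norm(N,axis=2,keepdims=True)+1e-12
    f=(np.abs(l[...,0])<.018)&(np.abs(l[...,1]-.041)<.008)&(l[...,2]>.03)&(l[...,2]<.055)
    f2=(np.abs(l[...,0]+.045)<.008)&(np.abs(l[...,1]+.02)<.08)&(l[...,2]>.004)&(l[...,2]<.012)
    po=(np.abs(l[...,0])<.02)&(np.abs(l[...,1]+.18)<.02)&(l[...,2]>.06)&(l[...,2]<.11)
    ft=(np.abs(l[...,0])<.03)&(np.abs(l[...,1]-.05)<.03)&(l[...,2]>.056)&(l[...,2]<.061)
    for k,m in(('fixface',f),('base-x',f2),('post',po),('fixtop',ft)):
        if m.sum()>5: print(n,k,m.sum(),np.median(l[m],axis=0).round(4),l[m].min(0).round(4),l[m].max(0).round(4))
"
```

```text
side0 fixface 155 [0.0002 0.0393 0.0434] [-0.018   0.0355  0.0302] [0.018 0.044 0.055]
side0 base-x 161 [-0.0457 -0.0271  0.0082] [-0.0471 -0.0994  0.0041] [-0.0441  0.0572  0.012 ]
side0 post 257 [-0.0073 -0.1876  0.0853] [-0.0109 -0.1915  0.0602] [ 0.0031 -0.1747  0.11  ]
side0 fixtop 97 [-0.0017  0.047   0.0579] [-0.0207  0.0376  0.0563] [0.0179 0.0602 0.0606]
top0 base-x 41 [-0.0448 -0.0112  0.0089] [-0.0522 -0.0987  0.004 ] [-0.0397  0.0585  0.0119]
top0 post 59 [-0.0051 -0.1736  0.088 ] [-0.0095 -0.1865  0.0601] [ 0.0065 -0.1707  0.1096]
top0 fixtop 142 [-0.0006  0.0521  0.0584] [-0.02    0.0409  0.056 ] [0.0191 0.0626 0.0609]
s1 fixface 154 [-0.0009  0.0394  0.0433] [-0.018   0.0363  0.0302] [0.0178 0.0418 0.055 ]
s1 base-x 153 [-0.0457 -0.0284  0.008 ] [-0.0476 -0.0995  0.004 ] [-0.0439  0.0596  0.012 ]
s1 post 257 [-0.0074 -0.1877  0.086 ] [-0.0114 -0.1919  0.06  ] [ 0.0027 -0.175   0.1099]
s1 fixtop 103 [-0.0034  0.0472  0.0577] [-0.0213  0.0373  0.0561] [0.0182 0.0588 0.0605]
t1 base-x 22 [-0.0448  0.0242  0.0104] [-0.0452 -0.0446  0.0041] [-0.038   0.0562  0.012 ]
t1 fixtop 127 [-0.0007  0.0523  0.0582] [-0.0201  0.0415  0.0561] [0.0193 0.062  0.0607]
```

Relative to the fixed jaw, the stone sits about 2–4 mm too far toward −y. I'll correct 2.5 mm while lowering.

```bash
python3 -c "
from h import *
P=O+.0115*yc+.061*Z
rel((Rp,P+.019*Rp[:,2]+[0,0,.13]),(Rp,P+.019*Rp[:,2]+[0,0,.065]),(Rp,P+.019*Rp[:,2]+[0,0,.01]),(Rp,P+.019*Rp[:,2]+[0,0,.001]))"
```

```text
t 6.1 tcp [0.5503 0.2179 0.1774] j [ 11.3  25.7   2.4 -46.8 -74.3  17.1] w 0.5995218069326297 F [-0.5  0.4 -5.4]
[-0.0019, -0.0002, 0.0016] [0.23, -0.45, -0.1] len 0.003 0.5
[0.0437, -0.0004, 0.048] [0.23, -0.45, -0.1] len 0.065 0.5
[0.0823, -0.0007, 0.0872] [0.23, -0.45, -0.1] len 0.12 0.5
[0.0886, -0.0007, 0.0936] [0.23, -0.45, -0.1] len 0.129 0.5
```

Scaled: -0.4 degrees is -0.0044.

```bash
python3 steer.py '[[[0, 0, 0, 0.004, 0, -0.0044, 0], [0, 0.022, 0, 0.026, 0, -0.0044, 0], [0, 0.044, 0, 0.048, 0, -0.0044, 0], [0, 0.058, 0, 0.062, 0, -0.0044, 0], [0, 0.069, 0, 0.073, 0, -0.0044, 0], [0, 0.073, 0, 0.078, 0, -0.0044, 0], [0, 0.0765, 0, 0.0815, 0, -0.0044, 0], [0, 0.0765, 0, 0.0815, 0, -0.0044, 0]]]'
python3 -c "
from h import *
P=O+.0115*yc+.061*Z
rel((Rp,P+.019*Rp[:,2]+[0,0,.001]))
from station import r, capture
C=capture('side');P=cloud(C);br=C['pixels'].min(2)
q=P-O; l=np.stack([q@xc,q@yc,q[...,2]],-1)
m=(np.abs(l[...,0])<.024)&(np.abs(l[...,1]+.02)<.01)&(l[...,2]>.062)&(l[...,2]<.085)&(br>60)
X=l[m];print(m.sum(),np.median(X,axis=0).round(4),X.min(0),X.max(0))
cv2.imwrite('pics/p2.png',cv2.resize(C['pixels'][170:290,270:430,::-1],(800,600),interpolation=cv2.INTER_CUBIC))
"
```

```text
time_s: 6.9
tcp_pos: [0.5503, 0.2207, 0.066]
ee_rot: [[0.146, -0.978, -0.149], [-0.692, -0.208, 0.691], [-0.707, 0.002, -0.707]]
wrist_force: [-0.1, -0.2, -5.4]
gripper_width: 0.595
gripper_force: 30.0
t 6.9 tcp [0.5503 0.2207 0.066 ] j [ 10.7  34.1  -1.6 -50.4 -66.6  27.5] w 0.5945554959709581 F [-0.1 -0.2 -5.4]
[0.0125, 0.0004, 0.0122] [0.14, -0.01, -0.06] len 0.017 0.1
44 [ 0.0133 -0.0173  0.0674] [-0.01607512 -0.01959307  0.06213448] [ 0.02315954 -0.01526398  0.08467986]
```

View pics/p2.png

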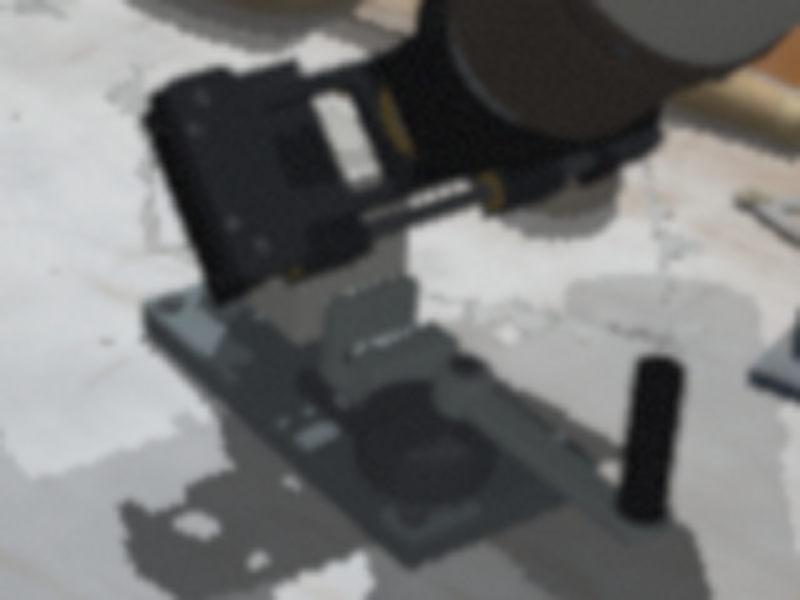

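The stone is between the jaws and clear of both: its −y face is at about −16 mm and the moving jaw at −23 mm. Next I lower the rest.

```bash
python3 steer.py '[[[0, 0.004, 0, 0.004, 0, 0, 0], [0, 0.008, 0, 0.007, 0, 0, 0], [0, 0.0105, 0, 0.0095, 0, 0, 0], [0, 0.012, 0, 0.011, 0, 0, 0], [0, 0.0125, 0, 0.0115, 0, 0, 0], [0, 0.0125, 0, 0.0115, 0, 0, 0]]]'
python3 -c "
from h import *
P=O+.0115*yc+.061*Z
rel((Rp,P+.019*Rp[:,2]))"
```

```text
time_s: 7.55
tcp_pos: [0.5502, 0.2196, 0.0487]
ee_rot: [[0.145, -0.978, -0.149], [-0.692, -0.208, 0.691], [-0.707, 0.003, -0.707]]
wrist_force: [-0.1, 0.1, -6.2]
gripper_width: 0.593
gripper_force: 30.0
t 7.55 tcp [0.5502 0.2196 0.0487] j [ 10.5  35.5  -2.  -50.9 -65.6  29.1] w 0.592848957694352 F [-0.1  0.1 -6.2]
[0.0002, 0.0001, 0.0014] [0.15, -0.0, -0.12] len 0.001 0.2
```

```bash
python3 steer.py '[[[0, 0.0005, 0, 0.0005, 0, 0, 0], [0, 0.001, 0, 0.001, 0, 0, 0], [0, 0.001, 0, 0.001, 0, 0, 0]]]' | sed -n '2p;7p'; python3 -c "
from station import r, capture; print(r.sense()['wrist_force'],r.sense()['tcp_pos'])"
```

```text
tcp_pos: [0.5503, 0.2196, 0.0476]
[-0.68066231  0.1023058  -4.9490681 ] [0.55034862 0.21962152 0.04764028]
```

```bash
python3 steer.py '[[[0, 0.0005, 0, 0.0005, 0, 0, 0], [0, 0.001, 0, 0.001, 0, 0, 0], [0, 0.001, 0, 0.001, 0, 0, 0]]]' | grep -A1 -E "tcp|wrist"
```

```text
tcp_pos: [0.5504, 0.2196, 0.0476]
ee_rot: [[0.146, -0.978, -0.149], [-0.691, -0.209, 0.692], [-0.708, 0.002, -0.706]]
wrist_force: [-2.6, -3.8, 6.1]
gripper_width: 0.591
```

The foot has touched the base. I open the gripper, then retreat back along the tool and up.

```bash
python3 steer.py '[[[1, -0.0007, 0, -0.0007, 0, 0, 0], [1, -0.0007, 0, -0.0007, 0, 0, 0], [1, -0.0007, 0, -0.0007, 0, 0, 0], [1, -0.0007, 0, -0.0007, 0, 0, 0], [1, -0.0007, 0, -0.0007, 0, 0, 0], [1, -0.005, 0, -0.005, 0, 0, 0], [1, -0.02, 0, -0.02, 0, 0, 0], [1, -0.045, 0, -0.045, 0, 0, 0]]]'
python3 -c "
from h import *
Pp=O-.180*yc
Rv=Rm(-xc,-Z)
rel((Rp,np.array([.5503,.2196,.20])),(Rv,Pp+[0,0,.2]),(Rv,Pp+[0,0,.069]))"
```

```text
time_s: 8.95
tcp_pos: [0.5491, 0.2194, 0.1082]
ee_rot: [[0.14, -0.978, -0.153], [-0.693, -0.208, 0.691], [-0.707, 0.009, -0.707]]
wrist_force: [0.3, 0.6, -0.5]
gripper_width: 0.997
gripper_force: 0.0
t 8.95 tcp [0.5491 0.2194 0.1082] j [ 10.9  30.7  -0.5 -49.  -69.6  23.4] w 0.9972075070426515 F [ 0.3  0.6 -0.5]
[-0.0649, -0.0004, -0.065] [0.36, 0.01, -0.37] len 0.092 0.5
[0.0794, -0.0002, -0.2093] [0.49, 45.01, -0.2] len 0.224 45.0
[0.172, -0.0014, -0.1167] [0.49, 45.01, -0.2] len 0.208 45.0
```

Scaled: 45 degrees is 0.5.

```bash
python3 steer.py '[[[1, -0.035, 0, -0.035, 0, 0, 0], [1, -0.065, 0, -0.065, 0, 0, 0], [1, -0.035, 0, -0.1, 0, 0.0889, 0], [1, 0, 0, -0.14, 0, 0.1778, 0], [1, 0.04, 0, -0.175, 0.0022, 0.2667, 0], [1, 0.079, 0, -0.209, 0.0044, 0.3556, -0.0022], [1, 0.0794, 0, -0.2093, 0.0054, 0.4444, -0.0022], [1, 0.0794, 0, -0.2093, 0.0054, 0.5, -0.0022]]]' | head -1
python3 steer.py '[[[1, 0, 0, 0, 0, 0, 0]]]' | head -1
python3 -c "
from h import *
from station import r, capture
Pp=O-.180*yc
Rv=Rm(-xc,-Z)
rel((Rv,Pp+[0,0,.2]),(Rv,Pp+[0,0,.069]))
C=capture('top');D=capture('side')
l=cloud(C)-O;l=np.stack([l@xc,l@yc,l[...,2]],-1);br=C['pixels'].min(2)
m=(np.abs(l[...,0])<.04)&(np.abs(l[...,1]-.01)<.045)&(l[...,2]>.075)&(l[...,2]<.11)&(br>60)
print(m.sum(), l[m].min(0),l[m].max(0), cv2.minAreaRect(l[m][:,:2].astype(np.float32)))
m=(np.abs(l[...,0])<.02)&(np.abs(l[...,1]+.18)<.02)&(l[...,2]>.1)&(l[...,2]<.12);print('post',m.sum(),l[m].mean(0))
cv2.imwrite('pics/p3.png',np.hstack([cv2.resize(C['pixels'][120:270,230:430,::-1],(400,300)),cv2.resize(D['pixels'][110:290,240:480,::-1],(400,300))]))"
```

```text
time_s: 9.75
time_s: 9.85
t 9.85 tcp [0.5919 0.0214 0.2015] j [ 17.8  19.6  -6.4   0.1 -63.7  -5.6] w 1.002991189260965 F [-1.2 -0.2 -1. ]
[0.0015, -0.0002, 0.0015] [-0.28, -0.07, 0.2] len 0.002 0.4
[0.0013, 0.0005, 0.1325] [-0.28, -0.07, 0.2] len 0.133 0.4
552 [-0.02552265 -0.01646895  0.08065097] [0.02622008 0.03519167 0.10346481] ((0.0003674868494272232, 0.0093624796718359), (0.05175776407122612, 0.05157841742038727), 0.10897356271743774)
post 26 [ 0.00036244 -0.18274712  0.11191041]
```

View pics/p3.png

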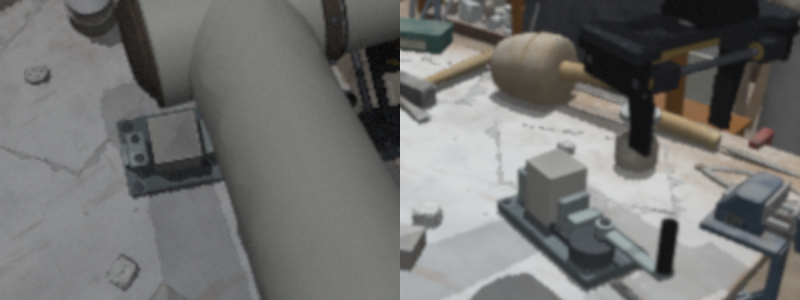

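The obelisk stands upright and centred in the gap (0.4, 9.4 mm) with its faces square, and it has been released. Next I descend over the post and grip it.

Scaled: -0.2 degrees is -0.0022.

```bash
python3 steer.py '[[[1, 0.0013, 0, 0.04, 0, 0, 0.0022], [1, 0.0013, 0.0005, 0.08, -0.0022, 0, 0.0022], [1, 0.0013, 0.0005, 0.11, -0.0022, 0, 0.0022], [1, 0.0013, 0.0005, 0.131, -0.0022, 0, 0.0022], [1, 0.0013, 0.0005, 0.131, -0.0022, 0, 0.0022], [0.15, 0.0013, 0.0005, 0.131, -0.0022, 0, 0.0022], [0.15, 0.0013, 0.0005, 0.131, -0.0022, 0, 0.0022], [0.15, 0.0013, 0.0005, 0.131, -0.0022, 0, 0.0022]]]'
python3 steer.py '[[[0, 0, 0, 0, 0, 0, 0], [0, 0, 0, 0, 0, 0, 0], [0, 0, 0, 0, 0, 0, 0], [0, 0, 0, 0, 0, 0, 0], [0, 0, 0, 0, 0, 0, 0]]]'
python3 -c "
from h import *
pv=O-.085*yc
T=[]
for d in np.arange(7.5,91,7.5):
    t=np.radians(d);Rz=Ro.from_rotvec([0,0,-t]).as_matrix()
    T.append((Rz@Rm(-xc,-Z),pv+Rz@(-.095*yc)+[0,0,.069]))
rel(*T)"
```

```text
time_s: 10.75
tcp_pos: [0.5948, 0.0189, 0.0722]
ee_rot: [[0.204, -0.979, 0.006], [-0.979, -0.204, 0.002], [-0.0, -0.006, -1.0]]
wrist_force: [0.1, 1.0, -0.4]
gripper_width: 0.808
gripper_force: 0.0
time_s: 11.25
tcp_pos: [0.5936, 0.0189, 0.0705]
ee_rot: [[0.205, -0.979, 0.002], [-0.979, -0.205, 0.0], [0.0, -0.002, -1.0]]
wrist_force: [-0.1, -0.2, -0.1]
gripper_width: 0.356
gripper_force: 0.0
t 11.25 tcp [0.5936 0.0189 0.0705] j [ 17.4  27.4 -15.1   0.  -47.3  -5.6] w 0.35648247023029667 F [-0.1 -0.2 -0.1]
[-0.002, 0.0133, 0.0014] [-0.14, 0.01, 7.32] len 0.014 7.3
[-0.0044, 0.0255, 0.0014] [-0.13, 0.02, 14.82] len 0.026 14.8
[-0.0084, 0.0373, 0.0014] [-0.13, 0.03, 22.32] len 0.038 22.3
[-0.0138, 0.0485, 0.0013] [-0.13, 0.03, 29.82] len 0.05 29.8
[-0.0207, 0.0588, 0.0013] [-0.13, 0.04, 37.32] len 0.062 37.3
[-0.0289, 0.0682, 0.0013] [-0.13, 0.05, 44.82] len 0.074 44.8
[-0.0382, 0.0764, 0.0013] [-0.13, 0.06, 52.32] len 0.085 52.3
[-0.0485, 0.0833, 0.0013] [-0.12, 0.07, 59.82] len 0.096 59.8
[-0.0596, 0.0889, 0.0012] [-0.12, 0.08, 67.32] len 0.107 67.3
[-0.0714, 0.0929, 0.0012] [-0.12, 0.09, 74.82] len 0.117 74.8
[-0.0836, 0.0954, 0.0012] [-0.11, 0.1, 82.32] len 0.127 82.3
[-0.096, 0.0962, 0.0012] [-0.11, 0.11, 89.82] len 0.136 89.8
```

Finish closing, then swing in stages.

Scaled: 44.8 degrees is 0.4978.

```bash
python3 steer.py '[[[0, 0, 0, 0, 0, 0, 0], [0, 0, 0, 0, 0, 0, 0], [0, 0, 0, 0, 0, 0, 0], [0, 0, 0, 0, 0, 0, 0]]]'|tail -3
python3 steer.py '[[[0, -0.0007, 0.0066, 0.001, 0, 0, 0.04], [0, -0.002, 0.0133, 0.001, 0, 0, 0.0811], [0, -0.0032, 0.0195, 0.001, 0, 0, 0.1222], [0, -0.0044, 0.0255, 0.001, 0, 0, 0.1644], [0, -0.0084, 0.0373, 0.001, 0, 0, 0.2478], [0, -0.0138, 0.0485, 0.001, 0, 0, 0.3311], [0, -0.0207, 0.0588, 0.001, 0, 0, 0.4144], [0, -0.0289, 0.0682, 0.001, 0, 0, 0.4978]]]'
python3 -c "
from h import *
pv=O-.085*yc
T=[]
for d in np.arange(45,91,7.5):
    t=np.radians(d);Rz=Ro.from_rotvec([0,0,-t]).as_matrix()
    T.append((Rz@Rm(-xc,-Z),pv+Rz@(-.095*yc)+[0,0,.069]))
rel(*T)"
```

```text
wrist_force: [-1.9, -0.4, 2.2]
gripper_width: 0.196
gripper_force: 30.0
time_s: 12.45
tcp_pos: [0.5212, 0.0316, 0.0703]
ee_rot: [[-0.549, -0.836, 0.003], [-0.836, 0.549, -0.002], [-0.0, -0.004, -1.0]]
wrist_force: [1.2, -5.7, 4.4]
gripper_width: 0.2
gripper_force: 30.0
t 12.45 tcp [0.5212 0.0316 0.0703] j [ 21.4  21.7 -25.5   0.2 -42.7 -54.9] w 0.19967446787707485 F [ 1.2 -5.7  4.4]
[-0.0012, 0.001, 0.0013] [-0.21, 0.03, -0.28] len 0.002 0.4
[-0.002, 0.0134, 0.0012] [-0.21, 0.04, 7.22] len 0.014 7.2
[-0.0043, 0.0256, 0.0012] [-0.21, 0.06, 14.72] len 0.026 14.7
[-0.0083, 0.0374, 0.0012] [-0.2, 0.07, 22.22] len 0.038 22.2
[-0.0137, 0.0486, 0.0011] [-0.2, 0.08, 29.72] len 0.051 29.7
[-0.0206, 0.059, 0.0011] [-0.19, 0.1, 37.22] len 0.062 37.2
[-0.0287, 0.0683, 0.001] [-0.19, 0.11, 44.72] len 0.074 44.7
```

The manual's scale: turns go in shares of 90 degrees. Converting my numbers, 44.7 degrees is 0.4967.

```bash
python3 steer.py '[[[0, -0.002, 0.0134, 0, 0, 0, 0.08], [0, -0.0043, 0.0256, 0, 0, 0, 0.1633], [0, -0.0083, 0.0374, 0, 0, 0, 0.2467], [0, -0.0137, 0.0486, 0, 0, 0, 0.33], [0, -0.0206, 0.059, 0, 0, 0, 0.4133], [0, -0.0262, 0.0655, 0, 0, 0, 0.4689], [0, -0.0287, 0.0683, 0, 0, 0, 0.4967], [0, -0.0287, 0.0683, 0, 0, 0, 0.4967]]]'
python3 steer.py '[[[0, 0, 0, 0, 0, 0, 0], [0, 0, 0, 0, 0, 0, 0]]]' >/dev/null
python3 -c "
from h import *
from station import r, capture
pv=O-.085*yc
t=np.pi/2;Rz=Ro.from_rotvec([0,0,-t]).as_matrix()
rel((Rz@Rm(-xc,-Z),pv+Rz@(-.095*yc)+[0,0,.069]))
p=np.array(r.sense()['tcp_pos'])-pv;print('lever by tcp',np.degrees(np.arctan2(-p@xc,-p@yc)),np.hypot(p@xc,p@yc))
C=capture('top');D=capture('side');pickle.dump((C,D),open('pics/e.pkl','wb'))
l=cloud(C)-O;l=np.stack([l@xc,l@yc,l[...,2]],-1);br=C['pixels'].min(2)
m=(np.abs(l[...,0])<.04)&(np.abs(l[...,1]-.01)<.045)&(l[...,2]>.075)&(l[...,2]<.11)&(br>60)
print(m.sum(), l[m].min(0),l[m].max(0), cv2.minAreaRect(l[m][:,:2].astype(np.float32)))
cv2.imwrite('pics/p4.png',np.hstack([cv2.resize(C['pixels'][120:270,230:430,::-1],(400,300)),cv2.resize(D['pixels'][110:290,240:480,::-1],(400,300))]))"
```

```text
time_s: 13.25
tcp_pos: [0.479, 0.0933, 0.0702]
ee_rot: [[-0.977, -0.212, 0.002], [-0.212, 0.977, -0.002], [-0.001, -0.002, -1.0]]
wrist_force: [-1.2, -6.6, 8.5]
gripper_width: 0.197
gripper_force: 30.0
t 13.45 tcp [0.4791 0.0929 0.0702] j [  30.2   19.   -30.     0.2  -40.9 -108.1] w 0.19989239660838612 F [-2.9 -7.4  8.7]
[-0.0007, 0.0, 0.0012] [-0.11, 0.08, 0.28] len 0.001 0.3
lever by tcp 89.9775271157015 0.09573595434895127
556 [-0.02587957 -0.01119553  0.0804071 ] [0.02683577 0.04077837 0.10461711] ((0.0005168095231056213, 0.01499953307211399), (0.05177384242415428, 0.05272688344120979), 89.09492492675781)
```

View pics/p4.png

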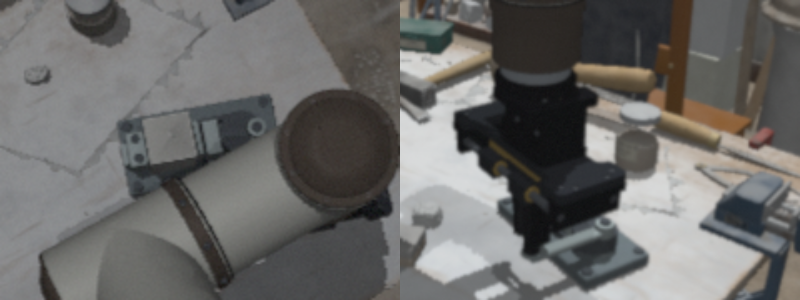

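The top view shows the stone pressed against the fixed jaw, centred at y = 15.0 mm. In the side view the lever bar runs square to the clamp at about (575,240). I'll check its angle from the bar points.

```bash
python3 -c "
from h import *
C,D=pickle.load(open('pics/e.pkl','rb'))
for c_ in(C,D):
    l=cloud(c_)-O;l=np.stack([l@xc,l@yc,l[...,2]],-1)
    m=(l[...,0]<-.015)&(l[...,0]>-.08)&(np.abs(l[...,1]+.085)<.02)&(l[...,2]>.047)&(l[...,2]<.053)
    if m.sum()>10:
        X=l[m];b=cv2.fitLine(X[:,:2].astype(np.float32),cv2.DIST_HUBER,0,.01,.01).ravel();print(m.sum(),b,X.min(0),X.max(0),np.degrees(np.arctan(b[1]/b[0])))
"
```

```text
206 [ 0.99979496 -0.02024928 -0.04782818 -0.08829017] [-0.07995547 -0.09688313  0.04700999] [-0.01507437 -0.07765157  0.05173841] -1.1602772
```

```bash
python3 -c "
from station import r, capture
print(r.finish_job())"
```

```text
the job is handed in; nothing more can be done
None
```

The obelisk stands point up in the clamp, let go of while the clamp was open and now pressed against the fixed jaw; the arm still holds the lever at 90° (±1°) after about 13.5 s, and the job is handed in, with no verdict returned.

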